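Free the catch with a rod and put the thermometer away in its case

TASK

Put the thermometer away in its green case, which is latched: take the wooden release rod by its grip and push its dowel through the hole in the end of the case, against the spring catch, until the lid springs up, then lay the rod back in its tray. Lay the thermometer flat in the padded compartment without dropping it, either way round, and press the lid shut until it latches. Leave the other things where they are.

Things in the scene. Friction and masses are not known exactly. Their poses are not given: they have to be found in the camera images.
- case: green hinged case, 228 x 130 x 75 mm, fixed on an aluminium rail shelf 35 mm high that runs on past the hinge end. Origin on the table under the case's middle; x from the hole end (-114 mm) to the hinge end (+114), z up. Walls 4 mm; rim 110 mm above the table. Inside: catch chamber x -110 to -66, 52 mm high partition, then the compartment, 172 (x) x 122 (y), 41 mm deep.
- hole (a point): middle, on the outer face, of the square 20 mm release hole in the end wall at the case's -x end, framed in steel; 69 mm above the table. Same axes as the case: the hole runs level along +x. Wall 4 mm thick.
- catch: sprung steel catch in the hole end; origin at the middle of its flat 36 mm wide face, on the hole's axis, at rest 24 mm in from the wall's outer face. Slides level along case +x, 16 mm, spring 2 to 6 N. Pushed in 8 mm or more it frees the lid, which springs up by itself; let go it springs back, and snaps over the lid's bar when the lid is pressed shut (5 to 10 N near the free edge).
- lid (a joint): the lid, hinged at the case's +x end: 0 rad = shut, 1.8 = standing open, leaning slightly back. A weak spring (0.3 N m when shut) lifts it and holds it open unless latched. Plate 228 x 130 mm, its outer face 8 mm above the rim when shut; a steel bar hangs 25 mm below it near its free end.
- hinge (a point): middle of the lid's hinge axis, 110 mm above the table; same axes as the case: hinge axis along y, shut lid reaches 228 mm towards -x, and it opens upwards over the +x end.
- case_floor (a point): centre of the padded floor (69 mm above the table) of the thermometer's compartment; same axes as the case.
- rod_grip (a point): the wooden release rod: a square grip 70 x 28 x 28 mm and from its end a round dowel 12 mm thick and 100 mm long. The point is the middle of the grip, on the rod's axis (14 mm above what it lies on); x points along the rod to the dowel's tip, 135 mm away. 70 g.
- tray: open aluminium tray, 230 (x) x 110 (y) x 18 mm, walls and floor 4 mm, fixed; the rod lies in it. Origin under its centre, on the table.
- thermometer_body (a point): the stick thermometer: white plastic body 75 x 26 x 22 mm with a thin steel stem 7 mm thick and 65 mm long, 140 mm over all, 60 g. The point is the middle of the body, 11 mm above what it lies on; x points to the stem's tip, 102.5 mm away; the other end is 37.5 mm away.
- mat: cork mat, 200 x 110 x 6 mm, fixed, with the thermometer on it. Origin under its centre.
- cup: white ceramic cup, 72 mm across, 80 mm high; a bystander. Origin at its underside.
- bottle: closed brown bottle, 56 mm across, 120 mm high; a bystander. Origin at its underside.
- spoons: three steel measuring spoons on a ring, fanned out, about 110 mm long, 12 mm high, lying on the table; a bystander. Origin on the table at the ring.
- jar: glass jar with a lid, 80 mm across, 100 mm high; a bystander. Origin at its underside.
- mug: blue mug, 80 mm across, 90 mm high; a bystander. Origin at its underside.
- spatula: kitchen spatula lying on the table, 200 mm long; a bystander. Origin at its underside.
- can: tin can, 74 mm across, 110 mm high; a bystander. Origin at its underside.

How it is judged:
By the outcome, as a careful person would: the job done as asked, in the order asked, and still so for the second after the job is handed in, with the robot touching nothing.
It also fails if it takes over 72 s, if anything falls off the work surface, if the arm or the gripper's body presses on something with over 40 N, if the wrist force passes 120 N, or if a joint passes its speed limit or range.

ROBOT

A 7-joint arm with a two-finger parallel gripper is mounted at the origin on the work surface. World frame = base frame: x ahead of the robot, y to its left, z up, the work surface at z = 0. Lengths are in m, angles in rad, forces in N, time in s.
With the tool pointing down it reaches from about 0.425 to 1.025 m from the base axis. Payload 9.4 kg.
Tool frame: the origin (TCP) lies on the front face of the gripper's body, between the roots of the fingers; the fingertips stand 84 mm ahead of it and the grasp point (between the pads) lies 65 mm ahead of it (manip.grasp_offset is the z of the grasp point in the tool frame, in m); z points along the fingers, y is the line along which they close (so a half turn about z gives the same grasp; the last joint's range is limited). The gripper opens to 93 mm and grips with 3 to 60 N. Pads are 15 mm wide; open, the fingers measure 128 mm over their backs; the gripper's body (75 mm by 188 mm) begins 65 mm behind the grasp point.
Start: joints at [1.102, 0.599, -0.003, 1.599, 0.002, 0.943, -0.08], TCP at [0.277, -0.67, 0.303] pointing down, gripper open.
Joint ranges: [-2.57, 2.57], [-0.35, 1.97], [-1.29, 1.29], [0.11, 2.56], [-1.05, 4.19], [0.11, 1.86], [-2.63, 2.63]. Speed limits (rad/s): [2.22, 2.22, 3.01, 3.01, 3.14, 3.14, 3.14].

INTERFACE

Orientations are given as a rotation vector (axis times angle).
In Python, from workcell import manip, optics gives the robot as it stands.
- The arm moves only by the tool apply_moves, never from a script. Its argument "targets" is text: rows parted by semicolons, each of 4 numbers parted by spaces: the shift along the tool's x, y, z in units of 0.75 m (1.0 is 0.75 m), then the turn about the tool's z in units of pi/4 rad (1.0 is pi/4 rad). A call has exactly 10 rows; each row shifts and turns the commanded pose from where the row before left it, along the tool's axes as they then stand; what a row does not reach is not made up. A row lasts 1/10 s, in which the tool goes at most 50 mm and 8.59 degrees, less where a joint would pass 70% of its speed; a pose out of reach is approached as far as the arm can. A call with a number of a shift or a turn outside -1 to 1 is refused whole. A call with a gripper value outside its range is refused whole. "claw" is the opening, from 0 (shut) to 1 (fully open), set as the call begins (left out, the last holds). The fingers move at their own pace and stop on an object; "grip_force" is the grip in N (left out, the last holds). Time passes only in rows, so rows that do not move let the fingers close, or fill a call up. It gives the time, the measured TCP pose, the force, the opening and the grip force at its end, in the units of the state.
- manip.read_state(): the state, without advancing time (a new reading comes with each control period).
- optics.snapshot(name): name is "scene" or "top"; returns a dict with "image" (400x640x3 uint8, red, green, blue), "fx", "fy", "cx", "cy" (pixels), "world_from_camera" (4x4, takes a point from camera to world coordinates). Camera axes: x right, y up, looking along -z (the intrinsics and any distortion apply to the point x, -y, -z); pixel columns grow to the right and rows downward; lengths in m; the calibration is good to about 2 mm. A picture is of the moment at which its call begins. There is no depth.
- manip.sign_off(): hands the job in; it is judged then, once.
The state is a dict: "time_s": time; "joint_positions": joint angles; "dq": joint speeds; "effort": joint torques, N m; "position": TCP position; "tool_rot": TCP orientation; "wrist_force": force on the tool from outside, world axes, zero at the start; "torque": the same for the moment, N m; "gripper_width": finger opening in m; "finger_force": force on a finger pad.
Only numpy, scipy, OpenCV 4.12 (cv2) and the standard library are available. Lean on these libraries where they do the work, as an engineer would, in place of code of your own. Each camera call takes 0.05 s, during which the arm holds its last target. There are 200 camera calls.

## Working session

There is one attempt and no reset: what is moved stays moved. The work goes in short steps, Python scripts to look and compute and a tool call to move; the robot and the scene stay as the last step left them, time stands still between calls to the robot, and variables do not carry over. Pictures are saved under pics/ and viewed, at most 10 in all, crops included, and the job is handed in when it is done.

Besides the shell and the picture viewer there is one more tool, called as name(argument=value, ...) on one line, values as JSON. apply_moves: Moves the arm, as the interface text tells. Shifts and turns lie within -1 to 1; 1 stands for 0.75 m of shift or pi/4 rad of turn. Its arguments: {"type":"object","properties":{"targets":{"type":"string"},"claw":{"type":"number"},"grip_force":{"type":"number"}},"required":["targets"]}

```bash
mkdir -p pics; ls; python3 - <<'E'
from workcell import manip, optics
import cv2
s=manip.read_state(); print(s)
for n in("scene","top"):
    d=optics.snapshot(n); cv2.imwrite(f"pics/{n}0.png",d["image"][:,:,::-1]); print({k:v for k,v in d.items() if k!="image"})
E
```

```text
pics
{'time_s': 0.0, 'joint_positions': array([ 1.10231101,  0.60010928, -0.00258747,  1.60010844,  0.00177625,
        0.94291447, -0.07979077]), 'dq': array([ 0.00013715,  0.00059169, -0.00012994,  0.00099487, -0.00111841,
        0.00031498, -0.00086613]), 'effort': array([-6.76183026e-04, -7.65073228e+01,  1.49699304e+00, -2.52353168e+01,
       -5.23877330e-02,  1.69322459e-02,  1.42889321e-04]), 'position': array([ 0.27672055, -0.66972782,  0.30187833]), 'tool_rot': array([-3.08002227e+00, -6.11336248e-01,  6.18745589e-04]), 'wrist_force': array([0.15362165, 0.65212321, 0.52097845]), 'torque': array([-0.02115343,  0.022145  , -0.02152793]), 'finger_force': 0.0, 'gripper_width': 0.09250724471826594}
{'fx': 391.81305437306304, 'fy': 391.81305437306304, 'cx': 322.7408130461713, 'cy': 197.25497375403464, 'world_from_camera': array([[-0.19943277, -0.72172291,  0.66282925,  1.23325664],
       [ 0.97990033, -0.14365216,  0.13841752,  0.19114692],
       [-0.00468225,  0.67711158,  0.73586546,  0.84480268],
       [ 0.        ,  0.        ,  0.        ,  1.        ]])}
{'fx': 368.3910121149633, 'fy': 368.3910121149633, 'cx': 325.9191707131044, 'cy': 194.03367273802513, 'world_from_camera': array([[ 0.02257409,  0.98106239, -0.19237205,  0.37894537],
       [-0.99971771,  0.02072542, -0.01161699,  0.05283371],
       [-0.00741   ,  0.19257999,  0.9812533 ,  1.11266906],
       [ 0.        ,  0.        ,  0.        ,  1.        ]])}
```

View pics/top0.png

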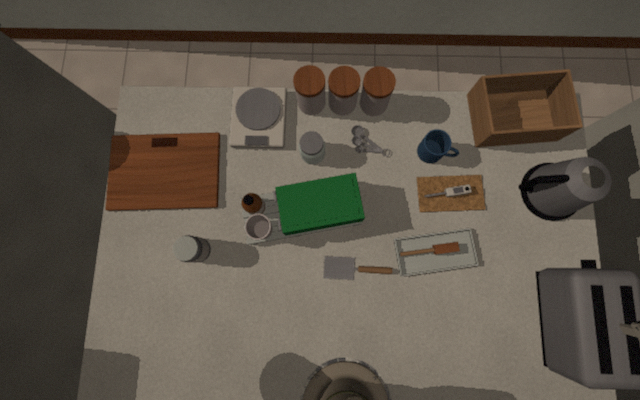

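View pics/scene0.png

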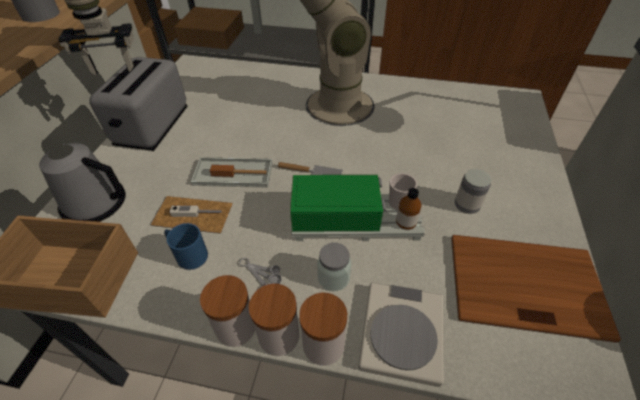

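The top view shows the case at (320,204). The shelf and hinge end are to its left (+y), and the hole faces right. The rod is in the tray at (437,252) with its grip to the right, and the thermometer is at (450,191) with its stem pointing left.

```bash
cat > h.py <<'E'
import numpy as np, cv2
from workcell import manip, optics
def shot(n,f=None):
    d=optics.snapshot(n)
    if f: cv2.imwrite(f"pics/{f}.png",d["image"][:,:,::-1])
    return d
def ray(d,uv):
    uv=np.atleast_2d(uv).astype(float); T=d["world_from_camera"]
    c=np.c_[(uv[:,0]-d["cx"])/d["fx"],-(uv[:,1]-d["cy"])/d["fy"],-np.ones(len(uv))]
    return T[:3,3],c@T[:3,:3].T
def plane(d,uv,z):
    o,r=ray(d,uv); return o+r*((z-o[2])/r[:,2])[:,None]
def pix(d,P):
    T=d["world_from_camera"]; c=(np.atleast_2d(P)-T[:3,3])@T[:3,:3]
    return np.c_[d["cx"]+d["fx"]*c[:,0]/-c[:,2], d["cy"]-d["fy"]*c[:,1]/-c[:,2]]
def two(d1,u1,d2,u2):
    o1,r1=ray(d1,u1);o2,r2=ray(d2,u2);out=[]
    for a,b in zip(r1,r2):
        t=np.linalg.lstsq(np.c_[a,-b],o2-o1,rcond=None)[0]
        p,q=o1+t[0]*a,o2+t[1]*b; out.append([*((p+q)/2),np.linalg.norm(p-q)])
    return np.array(out)
E
python3 - <<'E'
from h import *
t=shot("top");s=shot("scene")
a=cv2.resize(t["image"][130:285,240:495],None,fx=3,fy=3,interpolation=3)
b=cv2.resize(s["image"][150:245,145:430],None,fx=2.7,fy=2.7,interpolation=3)
cv2.imwrite("pics/t1.png",a[:,:,::-1]);cv2.imwrite("pics/s1.png",b[:,:,::-1])
im=t["image"];hsv=cv2.cvtColor(im,cv2.COLOR_RGB2HSV)
g=((hsv[...,0]>45)&(hsv[...,0]<80)&(hsv[...,1]>150)).astype(np.uint8)
print(g.sum(),[ (int(c),[int(x) for x in im[c,320]]) for c in range(175,240,4)])
c=max(cv2.findContours(g,0,1)[0],key=cv2.contourArea);r=cv2.minAreaRect(c);print(r,cv2.boxPoints(r),cv2.approxPolyDP(c,3,True)[:,0].tolist())
im=s["image"];hsv=cv2.cvtColor(im,cv2.COLOR_RGB2HSV)
g=((hsv[...,0]>45)&(hsv[...,0]<80)&(hsv[...,1]>150)).astype(np.uint8)
c=max(cv2.findContours(g,0,1)[0],key=cv2.contourArea);print(cv2.approxPolyDP(c,2,True)[:,0].tolist())
E
```

```text
3555 [(175, [134, 126, 112]), (179, [48, 87, 52]), (183, [32, 83, 40]), (187, [33, 84, 41]), (191, [28, 82, 38]), (195, [30, 81, 39]), (199, [30, 82, 40]), (203, [30, 83, 41]), (207, [28, 81, 38]), (211, [32, 82, 39]), (215, [31, 82, 43]), (219, [27, 82, 39]), (223, [34, 83, 43]), (227, [13, 36, 13]), (231, [80, 74, 68]), (235, [92, 85, 76]), (239, [88, 80, 70])]
((319.4032287597656, 203.6888885498047), (48.085689544677734, 82.01483154296875), 79.5625228881836) [[274.7187  187.47287]
 [355.37646 172.61487]
 [364.08777 219.9049 ]
 [283.43    234.76291]] [[355, 175], [276, 188], [283, 232], [361, 220]]
[[294, 176], [291, 209], [294, 229], [378, 229], [382, 210], [376, 176]]
```

View pics/t1.png

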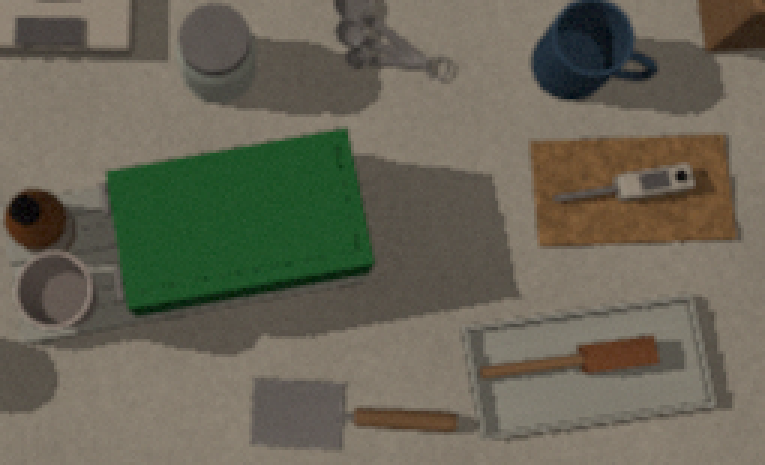

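View pics/s1.png

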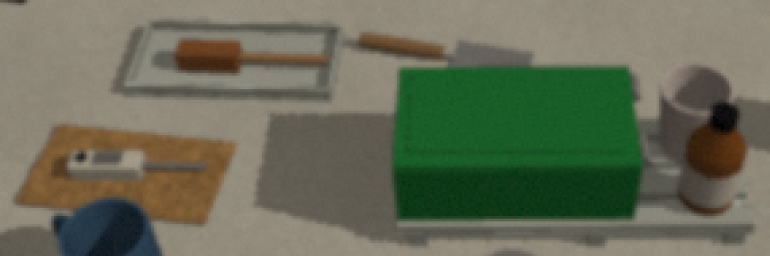

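The zoomed crops show the lid's top face, the rod and the thermometer clearly. I'll measure them metrically next.

```bash
cat > meas.py <<'E'
from h import *
t=shot("top");s=shot("scene")
def rect(d,m,z,box=None):
    if box:
        k=np.zeros_like(m);x0,y0,x1,y1=box;k[y0:y1,x0:x1]=1;m=m&k
    c=max(cv2.findContours(m.astype(np.uint8),0,1)[0],key=cv2.contourArea)
    mm=np.zeros(m.shape,np.uint8);cv2.drawContours(mm,[c],-1,1,-1)
    v,u=np.nonzero(mm);P=plane(d,np.c_[u,v],z)[:,:2]
    r=cv2.minAreaRect((P*1000).astype(np.float32)); mean=P.mean(0)
    w,V=np.linalg.eigh(np.cov(P.T));a=V[:,1]; 
    if a[1]<0:a=-a
    return len(u),np.round(mean,4),np.round(r[0],1),np.round(r[1],1),"ax deg",round(np.degrees(np.arctan2(a[1],a[0])),1), "rectang",round(r[2],1)
def hs(d): return [x.astype(int) for x in cv2.split(cv2.cvtColor(d["image"],cv2.COLOR_RGB2HSV))]
for n,d in(("top",t),("scene",s)):
    H,S,V=hs(d); g=(H>45)&(H<80)&(S>130)
    if n=="scene": print([ (r,int(V[r,340])) for r in range(172,235,4)])
    print(n,"lid",rect(d,g&(V>60),.118))
    box=(395,230,480,275) if n=="top" else (190,158,271,187)
    o=(S>105)&(H<20)
    print("rod",rect(d,o,.018,box))
    x=(S>150)&(H<20)
    print("grip",rect(d,x,.018,box))
    box=(440,182,475,200) if n=="top" else (168,203,199,219)
    print("therm",rect(d,(S<75)&(V>75),.006+.011,box))
    box=(422,182,475,200) if n=="top" else (168,203,225,219)
    print("therm all",rect(d,(S<75),.006+.011,box))
    box=(390,228,482,280)if n=="top" else (185,152,275,190)
    bi=box
    i=d["image"][bi[1]:bi[3],bi[0]:bi[2]]
c=[[274.7,187.3],[356,173],[364.3,218.5],[283.7,232]]
print("lid corners",plane(t,c,.118).round(4)[:,:2].tolist())
print("tray corners",plane(t,[[240+466/3,130+329/3],[240+695/3,130+297/3],[240+716/3,130+408/3],[240+490/3,130+437/3]],.018).round(4)[:,:2].tolist())
E
python3 meas.py
```

```text
top lid (3735, array([0.5497, 0.0826]), array([550.4,  82.5]), array([127.5, 223.9]), 'ax deg', np.float64(101.8), 'rectang', 11.8)
rod (345, array([ 0.436 , -0.2624]), array([ 432.2, -241.2]), array([ 26.5, 173.9]), 'ax deg', np.float64(98.8), 'rectang', 9.3)
grip (197, array([ 0.4403, -0.2903]), array([ 440.4, -289.4]), array([23.6, 72.7]), 'ax deg', np.float64(98.3), 'rectang', 8.7)
therm (234, array([ 0.6135, -0.3305]), array([ 612.8, -325.3]), array([26.6, 95.1]), 'ax deg', np.float64(101.2), 'rectang', 10.8)
therm all (266, array([ 0.6117, -0.3216]), array([ 608.5, -302.7]), array([ 26.6, 141.1]), 'ax deg', np.float64(101.1), 'rectang', 10.8)
[(172, 102), (176, 93), (180, 93), (184, 91), (188, 93), (192, 94), (196, 94), (200, 93), (204, 90), (208, 93), (212, 63), (216, 55), (220, 58), (224, 57), (228, 54), (232, 130)]
scene lid (3348, array([0.5625, 0.0842]), array([560.3,  85.2]), array([137.4, 224.8]), 'ax deg', np.float64(101.8), 'rectang', 10.4)
rod (335, array([ 0.435 , -0.2707]), array([ 431.5, -243.3]), array([ 48.2, 172. ]), 'ax deg', np.float64(96.9), 'rectang', 7.0)
grip (207, array([ 0.4386, -0.2897]), array([ 439.4, -289.7]), array([40. , 71.5]), 'ax deg', np.float64(90.8), 'rectang', 11.2)
therm (277, array([ 0.6123, -0.3339]), array([ 612.3, -334.5]), array([33.1, 81. ]), 'ax deg', np.float64(98.2), 'rectang', 11.3)
therm all (323, array([ 0.6106, -0.3241]), array([ 606.4, -304.7]), array([ 33.1, 141.6]), 'ax deg', np.float64(99.1), 'rectang', 11.3)
lid corners [[0.5899, 0.2066], [0.6353, -0.0177], [0.5085, -0.0411], [0.4671, 0.1762]]
tray corners [[0.4606, -0.1422], [0.4971, -0.3685], [0.3897, -0.3831], [0.3573, -0.1639]]
```

```bash
cat > go.py <<'E'
# go.py x y z angle : target GRASP POINT and tool-x world angle; prints needed turn units, shift in tool axes (units) now and after turn
import sys,numpy as np
from workcell import manip
from scipy.spatial.transform import Rotation as R
s=manip.read_state(); M=R.from_rotvec(s["tool_rot"]).as_matrix(); p=np.array(s["position"])+M[:,2]*.065
print("grasp pt",p.round(4),"ang",round(np.degrees(np.arctan2(M[1,0],M[0,0])),2),"tilt",M[2,:2].round(4),"t",round(s["time_s"],2),"F",s["wrist_force"].round(1),"w",round(s["gripper_width"],4),"j7",round(s["joint_positions"][6],2))
if len(sys.argv)>4:
    g=np.array([float(v) for v in sys.argv[1:4]]);a=np.radians(float(sys.argv[4]))
    t=(np.arctan2(M[1,0],M[0,0])-a+np.pi)%(2*np.pi)-np.pi
    N=np.array([[np.cos(a),np.sin(a),0],[np.sin(a),-np.cos(a),0],[0,0,-1]])
    print("turn",round(t/(np.pi/4),4),"shift after turn",((g-p)@N/.75).round(4),"now",((g-p)@M/.75).round(4))
E
sed -i 's/V>60/V>75-15*(n=="top")/' meas.py; python3 meas.py | grep lid
python3 go.py .44 -.29 .15 98.7
```

```text
top lid (3743, array([0.5497, 0.0826]), array([550.3,  82.7]), array([127.5, 224.4]), 'ax deg', np.float64(101.5), 'rectang', 11.7)
scene lid (3180, array([0.5592, 0.0841]), array([555. ,  83.6]), array([126.1, 224.3]), 'ax deg', np.float64(101.0), 'rectang', 11.3)
lid corners [[0.5899, 0.2066], [0.6353, -0.0177], [0.5085, -0.0411], [0.4671, 0.1762]]
grasp pt [ 0.2768 -0.67    0.2376] ang 22.45 tilt [-0.     -0.0003] t 0.4 F [-0.5 -0.6 -0.8] w 0.0926 j7 -0.08
turn -1.6945 shift after turn [0.4679 0.2917 0.1168] now [ 0.3946 -0.3852  0.1169]
```

apply_moves(targets="0 0 -0.04 0;0 0 -0.04 0;0 0 0 -0.188;0 0 0 -0.188;0 0 0 -0.188;0 0 0 -0.188;0 0 0 -0.188;0 0 0 -0.188;0 0 0 -0.188;0 0 0 -0.188", claw=1)

```text
time_s: 1.4
position: [0.2767, -0.6701, 0.3627]
tool_rot: [-2.212, -2.23, 0.0]
wrist_force: [-0.8, -0.6, 1.0]
gripper_width: 0.0929
finger_force: 0.0
```

```bash
python3 go.py .44 -.29 .15 98.7
```

```text
grasp pt [ 0.2767 -0.6701  0.2977] ang 90.47 tilt [-0.     -0.0001] t 1.4 F [-0.8 -0.6  1. ] w 0.0929 j7 0.94
turn -0.1829 shift after turn [0.468  0.2918 0.197 ] now [0.5049 0.2219 0.1969]
```

apply_moves(targets="0.0468 0.0292 0 -0.1829;0.0468 0.0292 0 0;0.0468 0.0292 0.01 0;0.0468 0.0292 0.01 0;0.0468 0.0292 0.02 0;0.0468 0.0292 0.03 0;0.0468 0.0292 0.03 0;0.0468 0.0292 0.03 0;0.0468 0.0292 0.03 0;0.0468 0.0292 0.03 0", claw=0.41)

```text
time_s: 2.4
position: [0.4482, -0.2925, 0.2197]
tool_rot: [2.054, 2.376, 0.0]
wrist_force: [1.2, 0.7, -1.5]
gripper_width: 0.0382
finger_force: 0.0
```

```bash
python3 go.py .44 -.29 .027 98.7
```

```text
grasp pt [ 0.4482 -0.2925  0.1547] ang 98.33 tilt [-0.0005  0.0007] t 2.4 F [ 1.2  0.7 -1.5] w 0.0382 j7 0.31
turn -0.0083 shift after turn [ 0.0049 -0.0103  0.1703] now [ 0.005  -0.0105  0.1703]
```

apply_moves(targets="0.0025 -0.0052 0.01 -0.0083;0.0024 -0.0052 0.02 0;0 0 0.025 0;0 0 0.025 0;0 0 0.025 0;0 0 0.02 0;0 0 0.02 0;0 0 0.015 0;0 0 0.01 0;0 0 0 0")

```text
time_s: 3.4
position: [0.4393, -0.2913, 0.092]
tool_rot: [-2.045, -2.383, 0.001]
wrist_force: [-0.5, -0.0, -0.1]
gripper_width: 0.0381
finger_force: 0.0
```

```bash
python3 go.py .44 -.29 .027 98.7; python3 - <<'E'
from h import *
d=shot("top");cv2.imwrite("pics/g1.png",cv2.resize(d["image"][200:300,350:500],None,fx=4,fy=4)[:,:,::-1])
E
```

```text
grasp pt [ 0.4392 -0.2913  0.027 ] ang 98.73 tilt [ 0.0005 -0.001 ] t 3.4 F [-0.5 -0.  -0.1] w 0.0381 j7 0.2
turn 0.0007 shift after turn [0.0015 0.0013 0.    ] now [0.0015 0.0013 0.    ]
```

apply_moves(targets="0 0 0 0;0 0 0 0;0 0 0 0;0 0 0 0;0 0 0 0;0 0 0 0;0 0 0 0;0 0 0 0;0 0 0 0;0 0 0 0", claw=0, grip_force=40)

```text
time_s: 4.45
position: [0.4397, -0.2915, 0.0933]
tool_rot: [2.045, 2.383, 0.0]
wrist_force: [-0.1, 0.6, 6.2]
gripper_width: 0.0275
finger_force: 40.0
```

```bash
python3 go.py .44 -.29 .13 98.7
```

```text
grasp pt [ 0.4398 -0.2915  0.0283] ang 98.73 tilt [-0.0008  0.0007] t 4.45 F [-0.1  0.6  6.2] w 0.0275 j7 0.2
turn 0.0007 shift after turn [ 0.0019  0.0006 -0.1356] now [ 0.0018  0.0007 -0.1356]
```

apply_moves(targets="0 0 -0.01 0;0 0 -0.02 0;0 0 -0.03 0;0 0 -0.04 0;0 0 -0.04 0;0 0 0 -0.03;0 0 0 -0.03;0 0 0 0;0 0 0 0;0 0 0 0")

```text
time_s: 5.45
position: [0.4392, -0.291, 0.1968]
tool_rot: [-1.988, -2.43, 0.0]
wrist_force: [0.5, -0.3, -0.3]
gripper_width: 0.0275
finger_force: 40.0
```

```bash
python3 go.py .6051 -.1856 .08 101.4
```

```text
grasp pt [ 0.4391 -0.2909  0.1318] ang 101.43 tilt [ 0.0012 -0.0012] t 5.45 F [ 0.5 -0.3 -0.3] w 0.0275 j7 0.32
turn 0.0007 shift after turn [0.0939 0.2447 0.0691] now [0.0937 0.2448 0.0689]
```

apply_moves(targets="0.005 0.02 0 0;0.01 0.03 0 0;0.012 0.032 0 0;0.012 0.032 0 0;0.012 0.032 0.01 0;0.012 0.032 0.012 0;0.012 0.032 0.012 0;0.01 0.02 0.012 0;0.009 0.0148 0.012 0;0 0 0.011 0")

```text
time_s: 6.45
position: [0.6066, -0.1837, 0.145]
tool_rot: [-1.986, -2.434, -0.002]
wrist_force: [-0.2, -0.2, 0.1]
gripper_width: 0.0278
finger_force: 40.0
```

```bash
python3 go.py .6051 -.1856 .08 101.4;  python3 - <<'E'
from h import *
t=shot("top");s=shot("scene")
a=cv2.resize(t["image"][160:250,330:450],None,fx=5,fy=5,interpolation=3)[:,:,::-1]
b=cv2.resize(s["image"][150:240,200:320],None,fx=5,fy=5,interpolation=3)[:,:,::-1]
b=cv2.resize(b,None,fx=1,fy=1)
cv2.imwrite("pics/i1.png",np.vstack([a[:300],b[:300]])) if 0 else (cv2.imwrite("pics/ta.png",a),cv2.imwrite("pics/sb.png",b))
cv2.imwrite("pics/i1.png",np.vstack([cv2.resize(a,(400,300)),cv2.resize(b,(400,300))]))
E
```

```text
grasp pt [ 0.6066 -0.1836  0.08  ] ang 101.57 tilt [0.0009 0.0005] t 6.45 F [-0.2 -0.2  0.1] w 0.0278 j7 0.08
turn 0.0038 shift after turn [-0.0022 -0.0025  0.    ] now [-0.0022 -0.0025  0.    ]
```

View pics/i1.png

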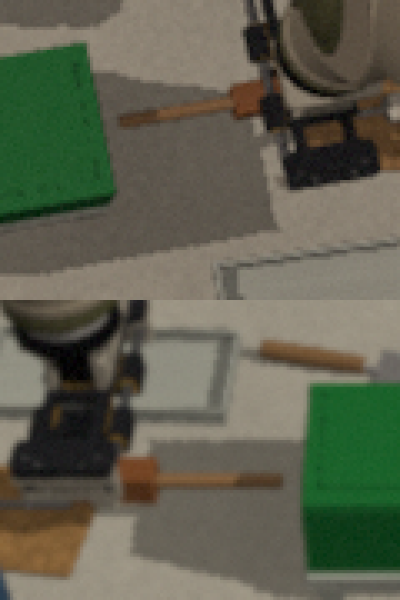

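The dowel is free and pointing at the case. Its tip is at about (365,196) in the top view and (285,204) in the scene view, so I can measure the axis from these.

```bash
cat > dow.py <<'E'
from h import *
L={}
for n,box in(("top",(360,186,400,202)),("scene",(246,198,292,210))):
    d=shot(n);i=cv2.cvtColor(d["image"],cv2.COLOR_RGB2HSV)
    x0,y0,x1,y1=box;k=i[y0:y1,x0:x1].astype(int)
    m=(k[...,1]>85)&(k[...,0]<22)
    cs=[];
    for c in range(x1-x0):
        r=np.nonzero(m[:,c])[0]
        if 2<=len(r)<=8: cs.append((c+x0,r.mean()+y0,len(r)))
    cs=np.array(cs); print(n,len(cs),cs[0],cs[-1],"thick",np.median(cs[:,2]))
    L[n]=(d,cs,np.polyfit(cs[:,0],cs[:,1],1))
d,cs,f=L["top"];s,cc,g=L["scene"]
tu,su=cs[0,0]-.5,cc[-1,0]+.5
tip=two(d,[[tu,np.polyval(f,tu)]],s,[[su,np.polyval(g,su)]]);print("tip tri",tip.round(4))
# line as intersection of two planes
def nrm(d,f,u):
    o,r=ray(d,[[u,np.polyval(f,u)],[u+20,np.polyval(f,u+20)]]);n=np.cross(r[0],r[1]);return o,n/np.linalg.norm(n)
o1,n1=nrm(d,f,370);o2,n2=nrm(s,g,260);a=np.cross(n1,n2);a/=np.linalg.norm(a);a*=np.sign(a[1])
P=np.linalg.lstsq(np.array([n1,n2,[0,1,0]]),np.array([o1@n1,o2@n2,-.03]),rcond=None)[0]
print("axis",a.round(4),"ang",np.degrees(np.arctan2(a[1],a[0])).round(2),"at y=-.03",P.round(4))
q=plane(d,[[tu,np.polyval(f,tu)],[tu+30,np.polyval(f,tu+30)]],.069);v=q[0]-q[1]
print("top@.069 tip",q[0].round(4),"ang",np.degrees(np.arctan2(v[1],v[0])).round(2))
h=np.array([.5735,-.0288]);th=np.radians(101.4)
w=q[0,:2]-h;print("tip rel hole along",(w@[np.cos(th),np.sin(th)]).round(4),"across(tool y)",(w@[np.sin(th),-np.cos(th)]).round(4))
E
python3 dow.py
python3 - <<'E'
from h import *
d=shot("top");H,S,V=[x.astype(int) for x in cv2.split(cv2.cvtColor(d["image"],cv2.COLOR_RGB2HSV))]
g=((H>45)&(H<80)&(S>130)&(V>60)).astype(np.uint8)
g=cv2.morphologyEx(g,cv2.MORPH_CLOSE,np.ones((5,5)))
# top/right/left/bottom edges: fit lines, cast to z=.118
E={}
cols=np.arange(285,350);up=[np.nonzero(g[:,c])[0][0]-.5 for c in cols];lo=[np.nonzero(g[:,c])[0][-1]+.5 for c in cols]
rows=np.arange(186,215);lf=[np.nonzero(g[r])[0][0]-.5 for r in rows if r>190];rt=[np.nonzero(g[r])[0][-1]+.5 for r in rows]
for n,u,v in(("far",cols,up),("near",cols,lo),("right",rt,rows),("left",lf,rows[rows>190])):
    p=plane(d,np.c_[u,v],.118)[:,:2].astype(np.float32);l=cv2.fitLine(p,cv2.DIST_HUBER,0,.01,.01).ravel()
    if n in("far","near"):l[:2]*=np.sign(l[1])
    else:l[:2]*=np.sign(l[0])
    print(n,"ang",np.degrees(np.arctan2(l[1],l[0])).round(2),l[2:].round(4))
E
```

```text
top 33 [367. 197.   3.] [399.  190.5   6. ] thick 4.0
scene 37 [247.  202.5   6. ] [283. 203.   3.] thick 5.0
tip tri [[ 5.771e-01 -5.200e-02  7.000e-02  5.000e-04]]
axis [-0.1976  0.9801 -0.0212] ang 101.4 at y=-.03 [ 0.5726 -0.03    0.0695]
top@.069 tip [ 0.5772 -0.0519  0.069 ] ang 101.6
tip rel hole along -0.0233 across(tool y) -0.0009
far ang 101.72 [0.6139 0.0902]
near ang 101.69 [0.4821 0.0967]
right ang 11.52 [ 0.5594 -0.0299]
left ang 12.73 [0.5543 0.1974]
```

apply_moves(targets="0.005 0 0 0;0.005 0.001 0 0;0.005 0 0 0;0.005 0 0 0;0.005 0 0 0;0.005 0 0 0;0.005 0 0 0;0.005 0 0 0;0.005 0 0 0;0.003 0 0 0")

```text
time_s: 7.7
position: [0.599, -0.1498, 0.146]
tool_rot: [-1.989, -2.432, 0.0]
wrist_force: [-0.4, 0.1, -1.2]
gripper_width: 0.0276
finger_force: 40.0
```

```bash
python3 go.py
```

```text
grasp pt [ 0.599  -0.1498  0.081 ] ang 101.45 tilt [ 0.0001 -0.0001] t 7.7 F [-0.4  0.1 -1.2] w 0.0276 j7 0.02
```

apply_moves(targets="0.004 0 0 0;0.004 0 0 0;0.004 0 0 0;0.004 0 0 0;0.004 0 0 0;0.004 0 0 0;0.004 0 0 0;0.004 0 0 0;0 0 0 0;0 0 0 0")

```text
time_s: 8.7
position: [0.5944, -0.1273, 0.146]
tool_rot: [1.989, 2.431, -0.001]
wrist_force: [1.5, -5.2, -0.3]
gripper_width: 0.0278
finger_force: 40.0
```

```bash
python3 go.py;  python3 - <<'E'
from h import *
t=shot("top");s=shot("scene")
cv2.imwrite("pics/i2.png",np.vstack([t["image"][130:290,200:520],s["image"][60:260,150:470]])[:,:,::-1])
E
```

```text
grasp pt [ 0.5944 -0.1273  0.081 ] ang 101.41 tilt [-0.0007  0.0001] t 8.7 F [ 1.5 -5.2 -0.3] w 0.0278 j7 -0.01
```

View pics/i2.png

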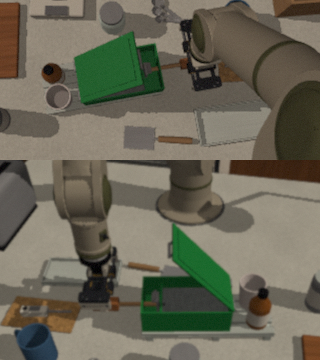

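The lid has sprung free and is swinging up. I'll withdraw the rod now.

apply_moves(targets="-0.01 0 0 0;-0.015 0 0 0;-0.02 0 0 0;-0.02 0 0 0;-0.025 0 0 0;-0.01 0 -0.01 0;0 0 -0.015 0;0 0 -0.02 0;0 0 -0.02 0;0 0 -0.01 0")

```text
time_s: 9.8
position: [0.6098, -0.1995, 0.2048]
tool_rot: [1.986, 2.431, 0.002]
wrist_force: [-0.9, 0.1, -0.3]
gripper_width: 0.0279
finger_force: 40.0
```

```bash
python3 go.py .4397 -.2915 .0283 98.73
```

```text
grasp pt [ 0.61   -0.1996  0.1398] ang 101.5 tilt [-0.001   0.0024] t 9.8 F [-0.9  0.1 -0.3] w 0.0279 j7 0.14
turn 0.0615 shift after turn [-0.0867 -0.243   0.1487] now [-0.0747 -0.2473  0.1481]
```

apply_moves(targets="-0.005 -0.015 0 0.0615;-0.01 -0.03 0 0;-0.012 -0.032 0 0;-0.012 -0.032 0 0;-0.012 -0.032 0 0;-0.012 -0.032 0 0;-0.012 -0.032 0 0;-0.0067 -0.022 0 0;-0.005 -0.016 0 0;0 0 0 0")

```text
time_s: 10.8
position: [0.4375, -0.2932, 0.2022]
tool_rot: [-2.05, -2.38, 0.001]
wrist_force: [0.5, -0.1, -1.0]
gripper_width: 0.0278
finger_force: 40.0
```

```bash
python3 go.py .4397 -.2915 .0283 98.73
```

```text
grasp pt [ 0.4375 -0.2932  0.1372] ang 98.53 tilt [ 0.     -0.0011] t 10.8 F [ 0.5 -0.1 -1. ] w 0.0278 j7 0.29
turn -0.0044 shift after turn [0.0018 0.0033 0.1451] now [0.0018 0.0035 0.1451]
```

apply_moves(targets="0.0018 0.0033 0.01 -0.0044;0 0 0.02 0;0 0 0.025 0;0 0 0.025 0;0 0 0.02 0;0 0 0.015 0;0 0 0.01 0;0 0 0.007 0;0 0 0.005 0;0 0 0.003 0")

```text
time_s: 11.8
position: [0.4415, -0.2908, 0.0972]
tool_rot: [2.043, 2.386, 0.0]
wrist_force: [0.9, -0.8, -0.2]
gripper_width: 0.0276
finger_force: 40.0
```

```bash
python3 go.py .4397 -.2915 .0283 98.73
```

```text
grasp pt [ 0.4415 -0.2909  0.0322] ang 98.86 tilt [-0.0002  0.0003] t 11.8 F [ 0.9 -0.8 -0.2] w 0.0276 j7 0.19
turn 0.003 shift after turn [-0.0005 -0.0025  0.0052] now [-0.0005 -0.0025  0.0052]
```

Lowering the last few millimetres gently.

apply_moves(targets="0 -0.002 0.001 0;0 0 0.001 0;0 0 0.001 0;0 0 0.001 0;0 0 0.001 0;0 0 0 0;0 0 0 0;0 0 0 0;0 0 0 0;0 0 0 0")

```text
time_s: 12.8
position: [0.4398, -0.2911, 0.0935]
tool_rot: [-2.043, -2.386, 0.0]
wrist_force: [0.3, -0.3, -0.1]
gripper_width: 0.0278
finger_force: 40.0
```

```bash
python3 go.py .4397 -.2915 .0283 98.73
```

```text
grasp pt [ 0.4398 -0.2911  0.0285] ang 98.86 tilt [-0. -0.] t 12.8 F [ 0.3 -0.3 -0.1] w 0.0278 j7 0.19
turn 0.003 shift after turn [-0.0006 -0.0002  0.0002] now [-0.0006 -0.0002  0.0002]
```

apply_moves(targets="0 0 0.0005 0;0 0 0.0005 0;0 0 0.0005 0;0 0 0 0;0 0 0 0;0 0 0 0;0 0 0 0;0 0 0 0;0 0 0 0;0 0 0 0")

```text
time_s: 13.8
position: [0.4398, -0.291, 0.0933]
tool_rot: [2.043, 2.386, -0.0]
wrist_force: [-3.3, 1.2, 14.5]
gripper_width: 0.0276
finger_force: 40.0
```

apply_moves(targets="0 0 0 0;0 0 0 0;0 0 0 0;0 0 0 0;0 0 0 0;0 0 -0.01 0;0 0 -0.02 0;0 0 -0.03 0;0 0 -0.04 0;0 0 -0.04 0", claw=0.41, grip_force=20)

```text
time_s: 14.8
position: [0.4395, -0.2909, 0.1987]
tool_rot: [-2.042, -2.386, 0.0]
wrist_force: [0.3, 0.4, -0.4]
gripper_width: 0.0381
finger_force: 0.0
```

```bash
python3 go.py .6135 -.3345 .1 101
```

```text
grasp pt [ 0.4395 -0.2908  0.1337] ang 98.88 tilt [ 0.0005 -0.0007] t 14.8 F [ 0.3  0.4 -0.4] w 0.0381 j7 0.28
turn -0.0471 shift after turn [-0.1014  0.2167  0.0449] now [-0.0934  0.2203  0.0447]
```

apply_moves(targets="-0.005 0.01 0 -0.0471;-0.01 0.022 0 0;-0.014 0.03 0 0;-0.014 0.03 0 0;-0.014 0.03 0 0;-0.014 0.03 0 0;-0.014 0.03 0 0;-0.01 0.02 0 0;-0.0064 0.0147 0 0;0 0 0 0", claw=0.45)

```text
time_s: 15.8
position: [0.6148, -0.3349, 0.1968]
tool_rot: [-1.998, -2.425, -0.001]
wrist_force: [-0.4, -0.1, -1.0]
gripper_width: 0.0418
finger_force: 0.0
```

```bash
python3 go.py .6135 -.335 .031 101;  python3 - <<'E'
from h import *
t=shot("top");s=shot("scene")
a=cv2.resize(t["image"][150:220,400:500],None,fx=4,fy=4,interpolation=3)
b=cv2.resize(s["image"][80:260,150:450],None,fx=4/3,fy=4/3,interpolation=3)
c=cv2.resize(t["image"][225:285,380:480],None,fx=4,fy=4,interpolation=3)
cv2.imwrite("pics/i3.png",np.hstack([np.vstack([a,b])[:480],np.vstack([c,cv2.resize(t["image"][150:250,220:380],(400,250)) ])[:480]])[:,:,::-1])
P=plane(t,[[433,147]],.09);print("mug",P)
E
```

```text
grasp pt [ 0.6149 -0.3349  0.1318] ang 101.03 tilt [0.0004 0.0004] t 15.8 F [-0.4 -0.1 -1. ] w 0.0418 j7 0.32
turn 0.0006 shift after turn [ 0.0002 -0.0018  0.1344] now [ 1.000e-04 -1.900e-03  1.344e-01]
mug [[ 0.7247227  -0.24189381  0.09      ]]
```

View pics/i3.png

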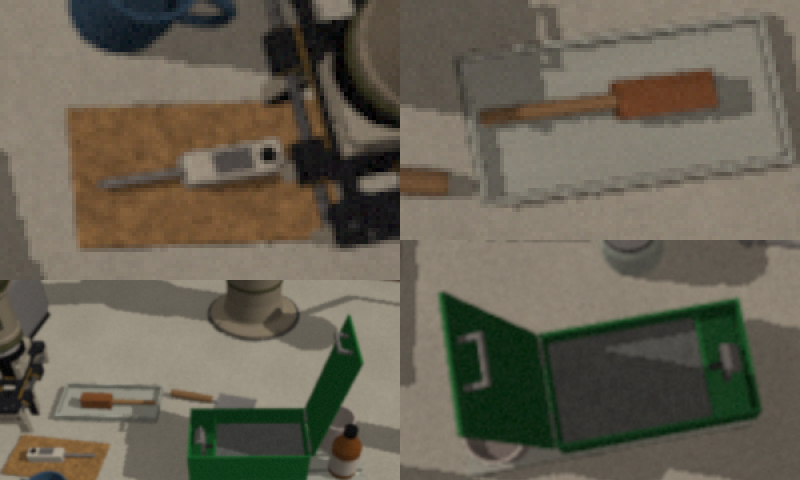

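The lid stands fully open, the rod is back in its tray, and the thermometer lies undisturbed on the mat. Next I'll descend to it.

apply_moves(targets="0 -0.0018 0.01 0;0 0 0.02 0;0 0 0.025 0;0 0 0.025 0;0 0 0.02 0;0 0 0.015 0;0 0 0.01 0;0 0 0.006 0;0 0 0.003 0;0 0 0 0")

```text
time_s: 16.9
position: [0.6126, -0.3354, 0.097]
tool_rot: [1.998, 2.424, 0.0]
wrist_force: [-0.3, 0.2, 0.3]
gripper_width: 0.0415
finger_force: 0.0
```

```bash
python3 go.py .6135 -.335 .03 101
```

```text
grasp pt [ 0.6126 -0.3354  0.032 ] ang 100.98 tilt [-0.0002  0.0003] t 16.9 F [-0.3  0.2  0.3] w 0.0415 j7 0.27
turn -0.0004 shift after turn [0.0003 0.0013 0.0026] now [0.0003 0.0013 0.0026]
```

apply_moves(targets="0 0 0 0;0 0 0 0;0 0 0 0;0 0 0 0;0 0 0 0;0 0 0 0;0 0 0 0;0 0 0 0;0 0 0 0;0 0 0 0", claw=0, grip_force=20)

```text
time_s: 17.9
position: [0.6127, -0.3355, 0.0973]
tool_rot: [1.998, 2.423, 0.0]
wrist_force: [-1.0, 0.4, 6.1]
gripper_width: 0.0256
finger_force: 20.0
```

```bash
python3 go.py .6135 -.335 .03 101
```

```text
grasp pt [ 0.6128 -0.3355  0.0323] ang 100.98 tilt [-0.0005  0.0006] t 17.9 F [-1.   0.4  6.1] w 0.0256 j7 0.27
turn -0.0004 shift after turn [0.0005 0.0011 0.0031] now [0.0005 0.0011 0.0031]
```

apply_moves(targets="0 0 -0.01 0;0 0 -0.02 0;0 0 -0.04 0;0 0 -0.045 0;0 0 -0.045 -0.01;0.02 0 -0.03 0;0.035 0 -0.01 0;0.045 0 0 0;0.045 0 0 0;0.045 0 0 0")

```text
time_s: 18.9
position: [0.5836, -0.1945, 0.248]
tool_rot: [1.989, 2.431, 0.0]
wrist_force: [-0.7, 0.7, -1.8]
gripper_width: 0.0258
finger_force: 20.0
```

```bash
python3 go.py .5522 .0747 .0953 101.6
```

```text
grasp pt [ 0.5837 -0.1945  0.183 ] ang 101.41 tilt [-0.0005  0.0007] t 18.9 F [-0.7  0.7 -1.8] w 0.0258 j7 0.15
turn -0.0041 shift after turn [0.3601 0.031  0.117 ] now [0.3602 0.0298 0.1168]
```

apply_moves(targets="0.045 0.004 0 -0.0041;0.045 0.004 0 0;0.045 0.004 0 0;0.045 0.004 0 0;0.045 0.004 0 0;0.045 0.004 0 0;0.035 0.003 0 0;0.025 0.002 0 0;0.01 0.001 0 0;0 0 0 0")

```text
time_s: 19.9
position: [0.5549, 0.0594, 0.2475]
tool_rot: [1.983, 2.436, 0.001]
wrist_force: [0.0, -0.7, -1.7]
gripper_width: 0.0259
finger_force: 20.0
```

```bash
python3 go.py .5522 .0747 .0953 101.6
```

```text
grasp pt [0.555  0.0595 0.1825] ang 101.71 tilt [-0.0001  0.0006] t 19.9 F [ 0.  -0.7 -1.7] w 0.0259 j7 -0.29
turn 0.0025 shift after turn [0.0207 0.0005 0.1163] now [0.0207 0.0004 0.1163]
```

apply_moves(targets="0.01 0 0 0.0025;0.0107 0 0 0;0 0 0.01 0;0 0 0.015 0;0 0 0.02 0;0 0 0.02 0;0 0 0.015 0;0 0 0.012 0;0 0 0.008 0;0 0 0 0")

```text
time_s: 20.9
position: [0.5516, 0.0738, 0.171]
tool_rot: [-1.987, -2.432, 0.002]
wrist_force: [-0.6, -0.4, -1.2]
gripper_width: 0.026
finger_force: 20.0
```

```bash
python3 go.py .5522 .0747 .0953 101.6; python3 - <<'E'
from h import *
t=shot("top");s=shot("scene")
cv2.imwrite("pics/i4.png",np.hstack([cv2.resize(t["image"][160:250,240:390],(600,360),interpolation=3)[:,100:500],cv2.resize(s["image"][130:250,270:430],(400,360)[::1],interpolation=3)])[:,:,::-1])
E
```

```text
grasp pt [0.5515 0.0738 0.106 ] ang 101.51 tilt [ 0.     -0.0014] t 20.9 F [-0.6 -0.4 -1.2] w 0.026 j7 -0.39
turn -0.0019 shift after turn [0.001  0.0011 0.0142] now [0.001  0.0011 0.0142]
```

View pics/i4.png

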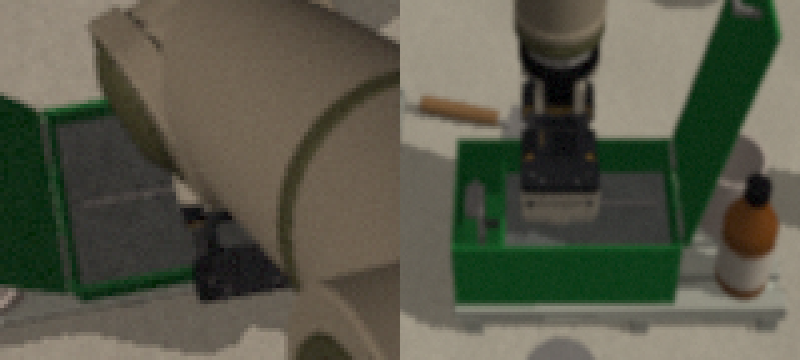

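The thermometer hangs inside the compartment, clear of the walls and the partition. I'll lower it slowly onto the pad.

apply_moves(targets="0 0 0.002 0;0 0 0.002 0;0 0 0.002 0;0 0 0.002 0;0 0 0.002 0;0 0 0.001 0;0 0 0.001 0;0 0 0.001 0;0 0 0.0005 0;0 0 0 0")

```text
time_s: 22.0
position: [0.5518, 0.0739, 0.1616]
tool_rot: [-1.987, -2.433, 0.0]
wrist_force: [-0.7, 0.5, -1.3]
gripper_width: 0.026
finger_force: 20.0
```

```bash
python3 go.py .5522 .0747 .0953 101.6
```

```text
grasp pt [0.5518 0.0739 0.0966] ang 101.51 tilt [-0.     -0.0002] t 22.0 F [-0.7  0.5 -1.3] w 0.026 j7 -0.4
turn -0.002 shift after turn [0.001  0.0007 0.0018] now [0.001  0.0007 0.0018]
```

apply_moves(targets="0 0 0.0005 0;0 0 0.0005 0;0 0 0.0005 0;0 0 0.0005 0;0 0 0 0;0 0 0 0;0 0 0 0;0 0 0 0;0 0 0 0;0 0 0 0")

```text
time_s: 23.0
position: [0.5519, 0.0739, 0.1603]
tool_rot: [1.988, 2.433, -0.0]
wrist_force: [-1.3, -0.7, 3.5]
gripper_width: 0.0257
finger_force: 20.0
```

```bash
python3 go.py .5522 .0747 .0953 101.6
```

```text
grasp pt [0.5519 0.0739 0.0953] ang 101.51 tilt [-0.  0.] t 23.0 F [-1.3 -0.7  3.5] w 0.0257 j7 -0.4
turn -0.0021 shift after turn [ 0.001   0.0007 -0.    ] now [ 0.001   0.0007 -0.    ]
```

apply_moves(targets="0 0 0 0;0 0 0 0;0 0 0 0;0 0 0 0;0 0 -0.01 0;0 0 -0.02 0;0 0 -0.04 0;0 0 -0.05 0;0 0 -0.05 0;0 0 -0.05 0", claw=0.41)

```text
time_s: 24.0
position: [0.5515, 0.0739, 0.3273]
tool_rot: [-1.987, -2.433, -0.0]
wrist_force: [0.0, -0.1, -0.7]
gripper_width: 0.0379
finger_force: 0.0
```

apply_moves(targets="0 0 -0.05 0;0 0 -0.05 0;0 0 -0.045 0;0 0 -0.03 0;0 0 -0.015 0;0 0 0 0;0 0 0 0;0 0 0 0;0 0 0 0;0 0 0 0", claw=0, grip_force=10)

```text
time_s: 25.0
position: [0.5518, 0.0739, 0.4669]
tool_rot: [-1.987, -2.432, 0.002]
wrist_force: [-0.5, 0.2, 0.0]
gripper_width: 0.0003
finger_force: 0.0
```

```bash
python3 go.py .5073 .2936 .4 101.6; python3 - <<'E'
from h import *
t=shot("top");s=shot("scene")
cv2.imwrite("pics/i5.png",np.hstack([cv2.resize(t["image"][150:250,220:380],(400,250),interpolation=3),cv2.resize(s["image"][80:260,260:450],(380,360),interpolation=3)[:250+0] if 0 else cv2.resize(s["image"][80:240,230:486],(400,250),interpolation=3)])[:,:,::-1])
E
```

```text
grasp pt [0.5517 0.0739 0.4019] ang 101.52 tilt [ 0.0002 -0.0015] t 25.0 F [-0.5  0.2  0. ] w 0.0003 j7 -0.17
turn -0.0018 shift after turn [0.2989 0.0009 0.0025] now [0.2989 0.0005 0.0025]
```

View pics/i5.png

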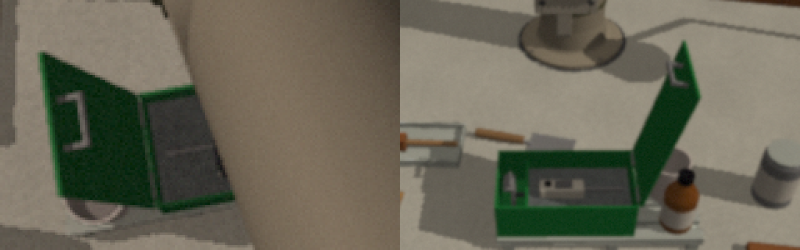

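The thermometer lies flat in the compartment. I'll pass over the raised lid to its back side.

apply_moves(targets="0.02 0 0 -0.0018;0.035 0 0 0;0.04 0 0 0;0.04 0 0 0;0.04 0 0 0;0.04 0 0 0;0.04 0 0 0;0.025 0 0 0;0.0189 0 0 0;0 0 0 0")

```text
time_s: 26.1
position: [0.5058, 0.2959, 0.4677]
tool_rot: [-1.981, -2.437, -0.001]
wrist_force: [-0.0, -0.4, -0.4]
gripper_width: 0.001
finger_force: 0.0
```

```bash
python3 go.py .5073 .2936 .319 101.6
```

```text
grasp pt [0.5057 0.296  0.4027] ang 101.78 tilt [ 0.001  -0.0003] t 26.1 F [-0.  -0.4 -0.4] w 0.001 j7 -0.6
turn 0.004 shift after turn [-0.0035  0.0014  0.1115] now [-0.0036  0.0015  0.1115]
```

apply_moves(targets="0 0.001 0.01 0;0 0 0.02 0;0 0 0.025 0;0 0 0.025 0;0 0 0.02 0;0 0 0.01 0;0 0 0.0015 0;0 0 0 0;0 0 0 0;0 0 0 0")

```text
time_s: 27.1
position: [0.5078, 0.2938, 0.3848]
tool_rot: [1.986, 2.434, 0.002]
wrist_force: [0.9, 0.1, 0.1]
gripper_width: 0.0005
finger_force: 0.0
```

apply_moves(targets="-0.01 0 0 0;-0.015 0 0 0;-0.015 0 0 0;-0.015 0 0 0;-0.015 0 0 0;-0.015 0 0 0;-0.015 0 0 0;-0.015 0 0 0;-0.015 0 0 0;-0.015 0 0 0")

```text
time_s: 28.1
position: [0.5296, 0.1862, 0.384]
tool_rot: [-1.986, -2.434, 0.0]
wrist_force: [-0.6, -0.2, -1.3]
gripper_width: 0.0006
finger_force: 0.4
```

```bash
python3 go.py .5443 .1133 .306 101.6; python3 - <<'E'
from h import *
s=shot("scene");cv2.imwrite("pics/x.png",s["image"][:,:,::-1])
i=cv2.cvtColor(s["image"],cv2.COLOR_RGB2HSV).astype(int);g=((i[...,0]>45)&(i[...,0]<80)&(i[...,1]>130)).astype(np.uint8)
c=max(cv2.findContours(g,0,1)[0],key=cv2.contourArea);print(cv2.approxPolyDP(c,3,True)[:,0].tolist())
E
```

```text
grasp pt [0.5296 0.1862 0.319 ] ang 101.58 tilt [-0.     -0.0002] t 28.1 F [-0.6 -0.2 -1.3] w 0.0006 j7 -0.45
turn -0.0004 shift after turn [-0.0991 -0.0003  0.0173] now [-0.0991 -0.0003  0.0173]
[[381, 128], [381, 187], [376, 177], [294, 178], [294, 230], [378, 229], [384, 210], [379, 205], [381, 199], [384, 207]]
```

apply_moves(targets="-0.02 0 0.0045 0;-0.02 0 0.0045 0;-0.02 0 0.0045 0;-0.02 0 0.0045 0;-0.02 0 0.0045 0;-0.017 0 0.013 0;-0.017 0 0.013 0;-0.017 0 0.013 0;-0.015 0 0.018 0;-0.015 0 0.018 0")

```text
time_s: 29.15
position: [0.5569, 0.0532, 0.3097]
tool_rot: [-1.986, -2.434, 0.0]
wrist_force: [0.7, 1.0, 1.1]
gripper_width: 0.0004
finger_force: 0.4
```

```bash
cat > lid.py <<'E'
import numpy as np
from workcell import manip
s=manip.read_state();p=s["position"]
print("X",round(-.2011*p[0]+.9796*p[1]+.0294,4),"lat",round(.9796*p[0]+.2011*p[1]-.5558,4),"tip z",round(p[2]-.084,4),"F",s["wrist_force"].round(1),"t",s["time_s"])
E
python3 lid.py
```

```text
X -0.0305 lat 0.0004 tip z 0.2257 F [0.7 1.  1.1] t 29.15
```

apply_moves(targets="-0.013 0 0.014 0;-0.011 0 0.016 0;-0.009 0 0.016 0;-0.008 0 0.016 0;-0.006 0 0.016 0;-0.004 0 0.014 0;-0.003 0 0.012 0;0 0 0.01 0;0 0 0.006 0;0 0 0 0")

```text
time_s: 30.15
position: [0.5647, 0.0146, 0.2204]
tool_rot: [-1.985, -2.434, 0.001]
wrist_force: [-0.2, 0.2, 0.8]
gripper_width: 0.0006
finger_force: 0.3
```

```bash
python3 lid.py
```

```text
X -0.0699 lat 0.0003 tip z 0.1364 F [-0.2  0.2  0.8] t 30.15
```

apply_moves(targets="-0.005 0 0.002 0;-0.005 0 0.002 0;-0.005 0 0.002 0;-0.003 0 0.002 0;0 0 0.002 0;0 0 0.002 0;0 0 0.002 0;0 0 0.002 0;0 0 0.002 0;0 0 0.002 0")

```text
time_s: 31.15
position: [0.5673, 0.0009, 0.2056]
tool_rot: [-1.986, -2.434, 0.001]
wrist_force: [-0.7, -1.0, 1.3]
gripper_width: 0.0008
finger_force: 0.7
```

```bash
python3 lid.py
```

```text
X -0.0839 lat 0.0001 tip z 0.1216 F [-0.7 -1.   1.3] t 31.15
```

apply_moves(targets="0 0 0.001 0;0 0 0.001 0;0 0 0.001 0;0 0 0.001 0;0 0 0 0;0 0 0 0;0 0 0 0;0 0 0 0;0 0 0 0;0 0 0 0")

```text
time_s: 32.15
position: [0.5676, 0.0012, 0.203]
tool_rot: [1.986, 2.434, 0.0]
wrist_force: [0.9, 0.3, -0.5]
gripper_width: 0.0007
finger_force: 0.0
```

```bash
python3 lid.py
```

```text
X -0.0835 lat 0.0004 tip z 0.119 F [ 0.9  0.3 -0.5] t 32.15
```

apply_moves(targets="0 0 0.0005 0;0 0 0.0005 0;0 0 0.0005 0;0 0 0.0005 0;0 0 0 0;0 0 0 0;0 0 0 0;0 0 0 0;0 0 0 0;0 0 0 0")

```text
time_s: 33.15
position: [0.5676, 0.0012, 0.2014]
tool_rot: [-1.986, -2.434, 0.0]
wrist_force: [-0.2, -0.0, 0.6]
gripper_width: 0.0004
finger_force: 0.3
```

```bash
python3 lid.py
```

```text
X -0.0835 lat 0.0004 tip z 0.1174 F [-0.2 -0.   0.6] t 33.15
```

apply_moves(targets="0 0 0.0005 0;0 0 0.0005 0;0 0 0.0005 0;0 0 0.0005 0;0 0 0 0;0 0 0 0;0 0 0 0;0 0 0 0;0 0 0 0;0 0 0 0")

```text
time_s: 34.15
position: [0.5676, 0.0012, 0.2]
tool_rot: [-1.986, -2.434, 0.0]
wrist_force: [-0.6, -0.1, 2.9]
gripper_width: 0.0005
finger_force: 1.7
```

```bash
python3 lid.py
```

```text
X -0.0836 lat 0.0004 tip z 0.116 F [-0.6 -0.1  2.9] t 34.15
```

apply_moves(targets="0 0 0.0007 0;0 0 0.0007 0;0 0 0.0007 0;0 0 0.0007 0;0 0 0 0;0 0 0 0;0 0 0 0;0 0 0 0;0 0 0 0;0 0 0 0")

```text
time_s: 35.15
position: [0.5676, 0.0012, 0.1982]
tool_rot: [1.986, 2.434, -0.0]
wrist_force: [-1.6, -0.8, 7.8]
gripper_width: 0.0003
finger_force: 4.0
```

```bash
python3 lid.py
```

```text
X -0.0836 lat 0.0005 tip z 0.1142 F [-1.6 -0.8  7.8] t 35.15
```

apply_moves(targets="0 0 0.0007 0;0 0 0.0007 0;0 0 0.0007 0;0 0 0.0007 0;0 0 0 0;0 0 0 0;0 0 0 0;0 0 0 0;0 0 0 0;0 0 0 0")

```text
time_s: 36.15
position: [0.5676, 0.0012, 0.1964]
tool_rot: [1.986, 2.434, -0.0]
wrist_force: [-2.8, -1.0, 12.9]
gripper_width: 0.0006
finger_force: 6.1
```

```bash
python3 lid.py
```

```text
X -0.0836 lat 0.0005 tip z 0.1124 F [-2.8 -1.  12.9] t 36.15
```

The force fell to zero at 0.119 m and then rose linearly, which suggests the lid has already latched. I'll lift off and check.

apply_moves(targets="0 0 -0.01 0;0 0 -0.02 0;0 0 -0.03 0;0 0 -0.04 0;0 0 -0.04 0;-0.03 0 -0.04 0;-0.04 0 -0.03 0;-0.04 0 0 0;-0.04 0 0 0;-0.04 0 0 0")

```text
time_s: 37.15
position: [0.5962, -0.1395, 0.3533]
tool_rot: [1.986, 2.434, 0.0]
wrist_force: [0.6, 0.6, -0.4]
gripper_width: 0.0003
finger_force: 0.0
```

apply_moves(targets="-0.04 0 0 0;-0.04 0 0 0;-0.04 0 0 0;-0.04 0 0 0;-0.03 0 0 0;-0.02 0 0 0;0 0 0 0;0 0 0 0;0 0 0 0;0 0 0 0")

```text
time_s: 38.15
position: [0.628, -0.2911, 0.3535]
tool_rot: [-1.984, -2.436, -0.001]
wrist_force: [0.2, 0.6, 0.2]
gripper_width: 0.0004
finger_force: 0.0
```

```bash
python3 lid.py; python3 - <<'E'
from h import *
t=shot("top");s=shot("scene")
a=cv2.resize(t["image"][120:290,220:500],(420,255),interpolation=3);b=cv2.resize(s["image"][60:260,140:450],(420,271),interpolation=3)
cv2.imwrite("pics/i6.png",np.vstack([a,b])[:,:,::-1])
E
python3 meas.py
```

```text
X -0.3821 lat 0.0008 tip z 0.2695 F [0.2 0.6 0.2] t 38.15
top lid (3743, array([0.5496, 0.0826]), array([550.4,  82.3]), array([127.5, 224.3]), 'ax deg', np.float64(101.8), 'rectang', 11.8)
rod (341, array([ 0.4349, -0.2625]), array([ 432. , -240.9]), array([ 26.5, 173.2]), 'ax deg', np.float64(98.5), 'rectang', 8.3)
grip (199, array([ 0.4392, -0.2899]), array([ 439.4, -289.1]), array([23.6, 72.4]), 'ax deg', np.float64(99.1), 'rectang', 8.3)Traceback (most recent call last):
  File "meas.py", line 24, in <module>
    print("therm",rect(d,(S<75)&(V>75),.006+.011,box))
                  ~~~~^^^^^^^^^^^^^^^^^^^^^^^^^^^^^^^
  File "meas.py", line 6, in rect
    c=max(cv2.findContours(m.astype(np.uint8),0,1)[0],key=cv2.contourArea)
ValueError: max() iterable argument is empty
```

View pics/i6.png

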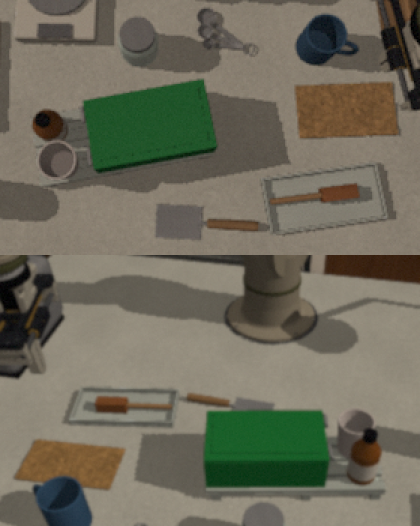

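The lid is shut and has stayed latched, with its outline identical to the start. The rod is in the tray, the mat is empty, and nothing else has moved, so I'm handing in.

```bash
python3 -c "from workcell import manip; print(manip.sign_off())"
```

```text
the job is handed in; nothing more can be done
None
```

The job is handed in: the thermometer lies flat in the latched green case, the release rod is back in its tray, the last pictures show nothing else moved, and it took about 38 s of the 72 s allowed.

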